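# Work the stuck hinge block out of a grill casing

## Task

First slip the eye of the blue retainer over the brass post so that it lies flat on the stand, and let go of it. Then take the stuck orange hinge block by its tab and work it out of the grill casing by rocking it side to side along the long direction of its foot, several times and about six degrees each way, without lifting, tipping or shoving the casing or disturbing the other things on the table. Finish while holding the block upright in the gripper about two centimetres above its socket, touching nothing else; do not put it down.

Things in the scene. Friction and masses are not known exactly. Their poses are not given: they have to be found in the camera images.
- retainer: Blue retainer, 60 g, lying flat: plate 88 x 42 mm, 5 mm thick, with a 24 mm round hole (the eye) near its +x end, and at its other end an upright tab, 22 mm along x, 12 mm thick along y, reaching 41 mm above the underside. Origin: on the underside below the middle of the tab; z up. Best gripped by the tab across its 12 mm (along y).
- eye (a point): Centre of the retainer's eye, on its underside: 46 mm along the retainer's +x from the tab's middle.
- post: Fixed parts stand: round spool 96 mm across and 30 mm high whose flat aluminium top carries an upright brass post, 10 mm thick, rounded at its tip 80 mm above the table. Origin: on the axis at the table; z up.
- post_seat (a point): Foot of the brass post on the axis, at the stand's flat top, 30 mm above the table; the post rises 50 mm above it. The retainer lies flat here when hung.
- casing: Lower half of a contact grill, 1.8 kg, black with an aluminium plate, standing loose on the table: 240 mm along x, 260 mm along y, 55 mm high. Origin: centre of its underside; x points away from the robot at yaw 0, z up. The socket is 30 mm from its centre towards -x. A straight pull on the block lifts the casing.
- socket (a point): Centre of the socket's mouth in the casing's top, 55 mm above the table; axes as the casing's. Socket: 31 mm along x, 58 mm along y, 28 mm deep. Sprung steel jaws at its two y ends, 6 mm below the mouth, pinch the block's foot: each drags with about 13 to 18 N until the foot's underside has risen 22 mm and passes above them.
- block: Orange hinge block, about 150 g, loose but jammed in the socket: foot 28 mm along x, 50 mm along y (its long direction), 32 mm high; above it a tab 22 mm along x, 30 mm along y, up to 80 mm above the underside. Origin: centre of the underside, 28 mm below the socket's mouth when fully in; axes as the casing's. Grip the tab across its 30 mm (along y), firmly.
- block_top (a point): Centre of the top of the block's tab, 80 mm above its underside. Rock the block about its x (top leaning to +y and -y in turn), turning about its foot at the jaws' level (22 mm above the seated underside), not about the fingers; the walls allow some 10 degrees. Each swing walks an end up: raise it about 3 to 4 mm per full swing; faster lifts the casing.
- mug: Red mug, 76 mm wide, 92 mm high, handle at its +y; to be left alone. Origin: centre of the underside.
- cup: White paper cup, 76 mm wide, 85 mm high; to be left alone. Origin: centre of the underside.
- meter: Black and orange multimeter lying flat, 142 x 76 x 41 mm, long along its x; to be left alone. Origin: centre of the underside.
- bits: Blue block of steel screwdriver bits, 50 x 85 x 36 mm; to be left alone. Origin: centre of the underside.
- driver: Red-handled screwdriver lying flat, 190 mm long, along its x; to be left alone. Origin: at the middle, underside.
- caliper: Steel caliper lying flat, 220 mm long along its x, 12 mm thick; to be left alone. Origin: at the middle, underside.
There are look-alikes about, which are no part of the job. Several things have the shape of the block; the one meant has the colours described above.

How it is judged (in metres and radians):
On the way, in this order (a step that is already met when the one before it is completed fails the run):
1. the retainer lies on the stand with the post through its eye, let go, while the block is still fully in (horizontal distance between eye and post_seat below 0.011 m and z of eye in the frame of post_seat between -0.004 and 0.006 m and angle between retainer's own z axis and vertical below 0.12 rad and contact force between the fingers and retainer below 0.1 N and z of block in the frame of socket below -0.024 m), for 0.2 s.
2. the block, still in its socket, leans towards the casing's +y by at least 2 degrees (angle between the z axis of block and the z axis of casing, either way round above 0.035 rad and y of block_top in the frame of socket above 0.0005 m and z of block in the frame of socket below -0.005 m).
3. then it leans towards the casing's -y by at least 2 degrees, still in its socket (angle between the z axis of block and the z axis of casing, either way round above 0.035 rad and y of block_top in the frame of socket below -0.0005 m and z of block in the frame of socket below -0.003 m).
At the end, for the whole second after the job is handed in: The gripper holds the block still, its underside 5 to 50 mm above the socket's mouth, within 30 mm of it sideways and within 11 degrees of upright, off the casing; the casing stands flat; the retainer lies flat on the stand with the post through its eye (within 11 mm), untouched by the fingers (z of block in the frame of socket between 0.005 and 0.05 m and horizontal distance between block and socket below 0.03 m and angle between block's own z axis and vertical below 0.2 rad and contact force between the fingers and block above 1 N and contact force between block and casing below 0.05 N and linear speed of block below 0.02 m/s and height (world z) of casing below 0.004 m and angle between casing's own z axis and vertical below 0.02 rad and horizontal distance between eye and post_seat below 0.011 m and z of eye in the frame of post_seat between -0.004 and 0.006 m and angle between retainer's own z axis and vertical below 0.12 rad and contact force between the fingers and retainer below 0.1 N); the arm keeps its last pose, push and grip.
It fails at once if the casing is lifted 8 mm, tipped 4 degrees or shoved 30 mm (height (world z) of casing above 0.008 m or angle between casing's own z axis and vertical above 0.07 rad or distance of casing from where it was at the start of the episode above 0.03 m).
It fails at once if a bystander is moved 25 mm (distance of any of mug, cup, meter, bits, driver, caliper from where it was at the start of the episode above 0.025 m).
It also fails if it takes over 54 s, if anything falls off the work surface, if the arm or the gripper's body presses on something with over 40 N, if the wrist force passes 120 N, or if a joint passes its speed limit or range.

## Robot

A 6-joint arm with a two-finger parallel gripper is mounted at the origin on the work surface. World frame = base frame: x ahead of the robot, y to its left, z up, the work surface at z = 0. Lengths are in mm, angles in rad, forces in N, time in s.
With the tool pointing down it reaches from about 350 to 875 mm from the base axis. Payload 4.2 kg.
Tool frame: the origin (TCP) lies at the very end of the fingers, on their centre line; the grasp point (between the pads) lies 19 mm behind it; z points along the fingers, y is the line along which they close (so a half turn about z gives the same grasp; the last joint's range is limited). The gripper opens to 85 mm and grips with 20 to 120 N. Pads are 22 mm wide; open, the fingers measure 114 mm over their backs; the gripper's body (76 mm by 85 mm) begins 54 mm behind the grasp point. The pads swing forward as they close: fully open they stand 13 mm farther back than shut.
Start: joints at [1.583, 0.385, 0.008, 0, -1.194, -0.259], TCP at [152.657, 606.049, 231.312] pointing down, gripper open.
Joint ranges: [-3.14, 3.14], [-1.21, 2.06], [-1.07, 1.41], [-3.16, 2.05], [-2.99, -0.16], [-3.1, 3.1]. Speed limits (rad/s): [2.79, 2.79, 3.14, 3.14, 3.14, 3.14].

## Interface

Orientations are given as a unit quaternion [x, y, z, w].
In Python, from bench import arm, optics gives the robot as it stands. The module is installed in compiled form; this text tells all that it offers.
- The arm moves only by the tool step_arm, never from a script. Its argument "motion" is a list of rows, each an object with "dr": the turn, a rotation vector about the tool's x, y, z in units of 8 degrees (1.0 is 8 degrees), a list of three; "slide": the shift along the tool's x, y, z in mm, a list of three; "jaw": the finger opening in mm, from 0 to 85.4. A call has exactly 8 rows; each row is the pose to reach, as a shift and turn from the pose commanded when the call began, along the tool's axes at that moment; what a row does not reach only later rows make up. A row lasts 1/8 s, in which the tool goes at most 62.5 mm and 10.7 degrees, less where a joint would pass 70% of its speed; a pose out of reach is approached as far as the arm can. A call with a gripper value outside its range is refused whole. The fingers move at their own pace and stop on an object; the grip force is fixed at half the most. Time passes only in rows, so rows that repeat a pose let the fingers close, or fill a call up. It gives the time, the measured TCP pose, the force, the opening and the grip force at its end, in the units of the state.
- arm.read_state(): the state, without advancing time (a new reading comes with each control period).
- optics.get_image(name): name is "side" or "top"; returns the picture (384x512x3 uint8, blue, green, red); there is no depth.
- optics.camera_info(name): a dict with "camera_matrix" (3x3 intrinsics, pixels), "view" (4x4, takes a point from world to camera coordinates). Camera axes: x right, y up, looking along -z (the intrinsics and any distortion apply to the point x, -y, -z); pixel columns grow to the right and rows downward; lengths in mm; the calibration is good to about 2 mm. A picture is of the moment at which its call begins. camera_info takes no time and is no camera call.
- arm.job_done(): hands the job in; it is judged then, once.
The state is a dict: "clock": time; "joints": joint angles; "joint_vel": joint speeds; "joint_efforts": joint torques, N m; "position": TCP position; "ee_rot": TCP orientation; "contact_force": force on the tool from outside, world axes, zero at the start; "wrist_torque": the same for the moment, N m; "gripper_width": finger opening in mm; "grasp_force": force on a finger pad.
Only numpy, scipy, OpenCV 4.12 (cv2) and the standard library are available. Lean on these libraries where they do the work, as an engineer would, in place of code of your own. Each camera call takes 0.05 s, during which the arm holds its last target. There are 200 camera calls.

## Working session

There is one attempt and no reset: what is moved stays moved. The work goes in short steps, Python scripts to look and compute and a tool call to move; the robot and the scene stay as the last step left them, time stands still between calls to the robot, and variables do not carry over. Pictures are saved under pics/ and viewed, at most 10 in all, crops included, and the job is handed in when it is done.

Besides the shell and the picture viewer there is one more tool, called as name(argument=value, ...) on one line, values as JSON. step_arm: Moves the arm, as the interface text tells. Its arguments: {"type":"object","properties":{"motion":{"type":"array","items":{"type":"object","properties":{"dr":{"type":"array","items":{"type":"number"}},"slide":{"type":"array","items":{"type":"number"}},"jaw":{"type":"number"}}}}},"required":["motion"]}

```bash
mkdir -p pics; python3 - <<'E'
from bench import arm, optics
import cv2, numpy as np
np.set_printoptions(precision=4,suppress=True)
print(arm.read_state())
for n in("side","top"):
    cv2.imwrite(f"pics/{n}0.png",optics.get_image(n)); i=optics.camera_info(n); print(n,i)
E
```

```text
{'clock': 0.0, 'joints': array([ 1.5826,  0.3856,  0.0066, -0.0005, -1.194 , -0.2586]), 'joint_vel': array([-0.0003, -0.0008,  0.0006, -0.0001, -0.0019,  0.0002]), 'joint_efforts': array([ -0.0004, -39.2284,  18.8392,   4.1858,  -0.0047,  -0.    ]), 'position': array([152.5439, 605.4883, 230.1973]), 'ee_rot': array([ 0.9924, -0.1232, -0.0001,  0.0011]), 'contact_force': array([-0.6037,  0.3529, -0.0784]), 'wrist_torque': array([ 0.0098, -0.0253, -0.0018]), 'grasp_force': 0.0, 'gripper_width': 85.28770662390517}
side {'camera_matrix': array([[391.8162,   0.    , 264.0688],
       [  0.    , 391.8162, 198.5911],
       [  0.    ,   0.    ,   1.    ]]), 'view': array([[    0.9965,    -0.0816,     0.0158,  -530.2115],
       [    0.0295,     0.525 ,     0.8506,   -77.0841],
       [   -0.0777,    -0.8472,     0.5256, -1195.402 ],
       [    0.    ,     0.    ,     0.    ,     1.    ]])}
top {'camera_matrix': array([[368.804 ,   0.    , 254.9854],
       [  0.    , 368.804 , 196.6106],
       [  0.    ,   0.    ,   1.    ]]), 'view': array([[    0.0015,    -1.    ,    -0.0037,   -23.6749],
       [    0.9873,     0.0009,     0.159 ,  -531.1541],
       [   -0.159 ,    -0.0038,     0.9873, -1092.8797],
       [    0.    ,     0.    ,     0.    ,     1.    ]])}
```

View pics/top0.png

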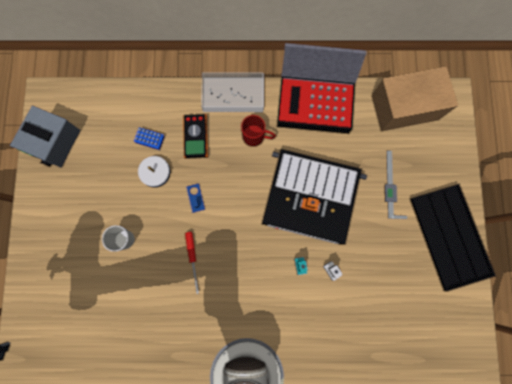

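View pics/side0.png

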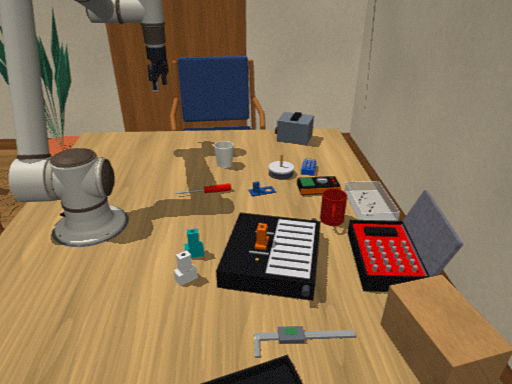

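The top view shows the blue retainer at (196,198), the stand with post at (154,171) and the casing at (312,195). Three things have the block's shape: orange at (311,204), teal at (301,266) and white at (333,271). The orange one is seated in the casing, so it fits. I'll confirm that in an enlarged crop.

```bash
cat > h.py <<'E'
import numpy as np, cv2
from bench import arm, optics
from scipy.spatial.transform import Rotation as R
np.set_printoptions(precision=2,suppress=True)
def cam(n):
    i=optics.camera_info(n); return np.array(i["camera_matrix"]),np.array(i["view"])
def ray(n,uv):
    K,V=cam(n); d=np.linalg.inv(K)@[uv[0],uv[1],1]; d=V[:3,:3].T@(d*[1,-1,-1]); return -V[:3,:3].T@V[:3,3],d
def plane(n,uv,z):
    o,d=ray(n,uv); return o+d*(z-o[2])/d[2]
def proj(n,p):
    K,V=cam(n); c=V[:3,:3]@np.array(p)+V[:3,3]; q=K@(c*[1,-1,-1]); return q[:2]/q[2]
def tri(a,b):
    (o1,d1),(o2,d2)=ray("top",a),ray("side",b)
    s,*_=np.linalg.lstsq(np.c_[d1,-d2],o2-o1,rcond=None); return (o1+d1*s[0]+o2+d2*s[1])/2, np.linalg.norm(o1+d1*s[0]-o2-d2*s[1])
E
python3 - <<'E'
from h import *
t=cv2.imread("pics/top0.png");s=cv2.imread("pics/side0.png")
c=lambda im,x,y,w,h,W,H: cv2.resize(im[y:y+h,x:x+w],(W,H),interpolation=cv2.INTER_CUBIC)
a=c(t,260,140,110,82,400,300);b=c(t,130,145,110,82,400,300);d=c(s,215,205,110,82,400,300);e=c(s,220,140,110,82,400,300)
cv2.imwrite("pics/c1.png",np.vstack([np.hstack([a,b]),np.hstack([d,e])]))
for n,im in(("top",t),("side",s)):
    hsv=cv2.cvtColor(im,cv2.COLOR_BGR2HSV)
    for nm,lo,hi in(("blue",(100,120,40),(125,255,255)),("orange",(5,170,120),(18,255,255)),("brass",(18,120,60),(32,255,255)),("white",(0,0,170),(180,40,255))):
        m=cv2.inRange(hsv,lo,hi);k,l,st,ce=cv2.connectedComponentsWithStats(m)
        for i in range(1,k):
            if st[i,4]>(30 if nm!="brass" else 8) and st[i,4]<4000:print(n,nm,st[i],ce[i])
E
```

```text
top blue [135 129  29  20 314] [149.4  138.78]
top blue [188 184  16  28 224] [195.76 199.68]
top orange [302 198  18  13 150] [310.03 203.7 ]
top brass [285 197   5   4  17] [287.12 198.59]
top brass [330 208   5   5  18] [332.28 210.11]
top white [ 205   79   58   28 1307] [234.18  92.56]
top white [277 155  33  37 654] [292.53 172.97]
top white [138 156  30  30 652] [152.58 170.75]
top white [304 161  15  33 221] [311.15 177.27]
top white [315 164  41  40 877] [334.84 183.58]
top white [331 266  11  14  69] [336.03 272.55]
top white [214 352  15  32 236] [219.59 368.64]
top white [233 374  22   3  43] [243.98 374.58]
side blue [184 126  66   4 113] [219.81 127.98]
side blue [301 160  15  15 140] [308.08 168.15]
side blue [249 182  26  14 162] [259.3  189.49]
side orange [253  97  12  30 110] [259.41 111.79]
side orange [169  98   9  33 142] [172.89 114.2 ]
side orange [ 49 137  30  19 287] [ 60.9  144.49]
side orange [301 187  41   7 144] [316.74 190.01]
side orange [255 223  12  26 218] [260.77 236.42]
side brass [302 175   6   3   9] [304.   175.78]
side brass [255 258   4   3  11] [256.64 258.91]
side brass [462 376   4   7   9] [463.89 379.  ]
side white [120   0  20   5  96] [129.24   2.03]
side white [  9 159  37  21 555] [ 26.32 169.53]
side white [ 96 158   6  20  46] [ 97.67 167.11]
side white [269 161  25  12 209] [280.73 166.52]
side white [350 190  42  25 595] [369.69 201.61]
side white [362 217  23   3  37] [372.46 218.46]
side white [ 266  220   49   58 1482] [292.12 249.75]
side white [ 70 239  28   4  50] [ 83.38 240.62]
side white [176 251  15   8  59] [182.95 254.46]
side white [174 269   9   8  36] [177.83 272.33]
```

View pics/c1.png

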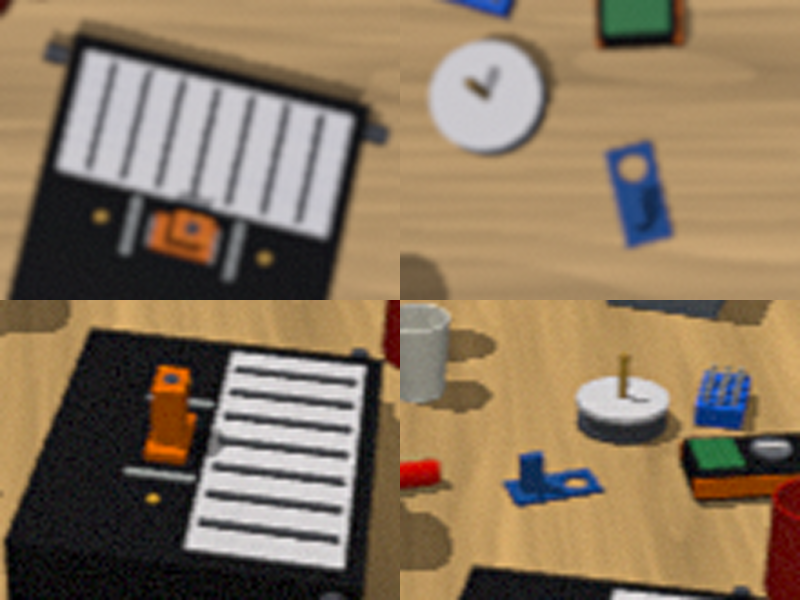

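The crop confirms it: the orange block is in the casing socket, between the two brass screws. The retainer lies with its eye at the top (far) end and its tab towards the robot. Next I'll measure.

```bash
python3 - <<'E'
from h import *
t=cv2.imread("pics/top0.png");s=cv2.imread("pics/side0.png")
hsv=cv2.cvtColor(t,cv2.COLOR_BGR2HSV)
def m(box,lo,hi):
    k=cv2.inRange(hsv,lo,hi);z=np.zeros_like(k);x,y,w,h=box;z[y:y+h,x:x+w]=k[y:y+h,x:x+w];return z
def big(k,mode=cv2.RETR_EXTERNAL): return max(cv2.findContours(k,mode,cv2.CHAIN_APPROX_NONE)[0],key=cv2.contourArea)
k=m((180,175,35,45),(100,100,40),(125,255,255));c=big(k)
P=np.array([plane("top",p[0],5)[:2] for p in c],np.float32);print("plate",cv2.minAreaRect(P),cv2.boxPoints(cv2.minAreaRect(P)))
f=np.zeros_like(k);cv2.drawContours(f,[c],-1,255,-1);hole=cv2.bitwise_and(f,~k)
n,l,st,ce=cv2.connectedComponentsWithStats(hole);i=1+np.argmax(st[1:,4]);print("eye",st[i],ce[i],plane("top",ce[i],4))
k=m((130,145,50,50),(0,0,150),(180,50,255));c=big(k);P=np.array([plane("top",p[0],30)[:2] for p in c],np.float32)
print("stand",cv2.minEnclosingCircle(P),cv2.fitEllipse(P), plane("top",(149.3,167.6),80),plane("top",(153.4,171.7),30))
sx=lambda x,y:(215+x/3.636,205+y/3.636)
e=lambda x,y:(220+x/3.636,140+y/3.636)
print("post tip tri",tri((149.3,167.6),e(625-400,357-300)))
print("tab ret tri", tri((130+(648-400)/3.636,145+192/3.636),e(530-400,457-300)))
print("block",tri((312.8,202.7),sx(173,79)),plane("top",(312.8,202.7),107))
a,b=[plane("top",p,55) for p in((287.12,198.59),(332.28,210.11))]
print("screws",a,b,(a+b)/2,np.degrees(np.arctan2(*(a-b)[:2]*[-1,1])))
k=m((270,150,95,60),(0,0,120),(180,60,255));k=cv2.morphologyEx(k,cv2.MORPH_CLOSE,np.ones((5,5)));c=big(k);P=np.array([plane("top",p[0],55)[:2] for p in c],np.float32);print("white",cv2.minAreaRect(P))
k=m((255,140,115,110),(0,0,0),(180,255,60));c=big(k);P=np.array([plane("top",p[0],55)[:2] for p in c],np.float32);print("casing",cv2.minAreaRect(P))
print(R.from_quat(arm.read_state()["ee_rot"]).as_matrix())
E
```

```text
plate ((534.2010498046875, 167.24363708496094), (83.72920227050781, 36.197410583496094), 15.208894729614258) [[489.05 173.73]
 [498.55 138.8 ]
 [579.35 160.76]
 [569.85 195.69]]
eye [189 187  10   8  60] [193.58 190.48] [557.02 173.3    4.  ]
stand ((615.919189453125, 298.87359619140625), 49.03364181518555) ((616.4845581054688, 299.126953125), (94.5557632446289, 95.00978088378906), 62.25998306274414) [613.49 295.79  80.  ] [612.38 297.15  30.  ]
post tip tri (array([618.71, 298.29,  72.05]), np.float64(6.409312727983978))
tab ret tri (array([521.18, 151.47,  42.4 ]), np.float64(12.10441108636734))
block (array([ 507.22, -190.95,  104.25]), np.float64(7.371813495774985)) [ 503.1 -190.5  107. ]
screws [ 523.16 -120.79   55.  ] [ 488.03 -256.87   55.  ] [ 505.59 -188.83   55.  ] -14.473711632952265
white ((560.6019287109375, -203.72711181640625), (232.4779052734375, 158.9840545654297), 75.88652038574219)
casing ((532.2913818359375, -197.91392517089844), (260.4400939941406, 240.2357177734375), 75.86139678955078)
[[ 0.97 -0.24 -0.  ]
 [-0.24 -0.97 -0.  ]
 [ 0.    0.   -1.  ]]
```

step_arm(motion=[{"dr": [0, 0, -0.5], "slide": [57, 43, 5], "jaw": 50}, {"dr": [0, 0, -1], "slide": [114, 86, 20], "jaw": 50}, {"dr": [0, 0, -1.5], "slide": [171, 129, 40], "jaw": 50}, {"dr": [0, 0, -2], "slide": [228, 172, 60], "jaw": 50}, {"dr": [0, 0, -2.5], "slide": [285, 215, 80], "jaw": 50}, {"dr": [0, 0, -3], "slide": [342, 258, 100], "jaw": 50}, {"dr": [0, 0, -3.3], "slide": [400, 300, 120], "jaw": 50}, {"dr": [0, 0, -3.66], "slide": [457.5, 343, 130], "jaw": 50}])

```text
clock: 1.1
position: [459.0, 226.2, 118.6]
ee_rot: [0.991, 0.133, -0.0, 0.0]
contact_force: [1.2, 1.4, 0.2]
gripper_width: 49.9
grasp_force: 0.0
```

```bash
python3 - <<'E'
from h import *
for i in range(4):
    im=optics.get_image("side"); s=arm.read_state(); print(s["clock"],s["position"],s["ee_rot"],s["joint_vel"])
cv2.imwrite("pics/s1.png",im);cv2.imwrite("pics/t1.png",optics.get_image("top"))
M=R.from_quat(s["ee_rot"]).as_matrix()
print(M, M.T@(np.array([512.3,161.3,60])-s["position"]))
E
```

```text
1.15 [460.8  220.88 116.7 ] [ 0.99  0.13 -0.    0.  ] [ 0.1  -0.02 -0.02 -0.02 -0.04 -0.25]
1.2 [459.46 223.01 117.24] [ 0.99  0.13 -0.    0.  ] [ 0.08 -0.03  0.01 -0.   -0.   -0.08]
1.25 [458.98 225.08 118.06] [ 0.99  0.13 -0.    0.  ] [ 0.07 -0.02  0.01  0.    0.   -0.02]
1.3 [458.63 226.65 118.69] [ 0.99  0.13 -0.    0.  ] [ 0.05 -0.02  0.01  0.   -0.   -0.  ]
[[ 0.97  0.26 -0.  ]
 [ 0.26 -0.97 -0.  ]
 [-0.    0.   -1.  ]] [35.07 76.95 58.69]
```

step_arm(motion=[{"dr": [0, 0, 0], "slide": [18, 38, 15], "jaw": 50}, {"dr": [0, 0, 0], "slide": [35, 77, 30], "jaw": 50}, {"dr": [0, 0, 0], "slide": [35, 77, 45], "jaw": 50}, {"dr": [0, 0, 0], "slide": [35, 77, 58], "jaw": 50}, {"dr": [0, 0, 0], "slide": [35, 77, 58], "jaw": 50}, {"dr": [0, 0, 0], "slide": [35, 77, 58], "jaw": 50}, {"dr": [0, 0, 0], "slide": [35, 77, 58], "jaw": 50}, {"dr": [0, 0, 0], "slide": [35, 77, 58], "jaw": 50}])

```text
clock: 2.35
position: [512.4, 163.1, 61.9]
ee_rot: [0.991, 0.132, 0.0, -0.0]
contact_force: [0.1, 0.1, 0.2]
gripper_width: 49.8
grasp_force: 0.0
```

```bash
python3 - <<'E'
from h import *
a=optics.get_image("side"); b=optics.get_image("top"); s=arm.read_state(); print(s["clock"],s["position"],s["ee_rot"],s["joint_vel"])
c=lambda im,x,y,w,h,W,H: cv2.resize(im[y:y+h,x:x+w],(W,H),interpolation=cv2.INTER_CUBIC)
cv2.imwrite("pics/v1.png",np.hstack([c(a,220,130,80,80,400,400),c(b,150,150,80,80,400,400)]))
M=R.from_quat(s["ee_rot"]).as_matrix()
print(M.T@(np.array([512.3,161.3,11.5])-s["position"]))
E
```

```text
2.45 [512.33 162.88  61.67] [ 0.99  0.13  0.   -0.  ] [-0.  0.  0. -0. -0.  0.]
[-0.47  1.53 50.17]
```

View pics/v1.png

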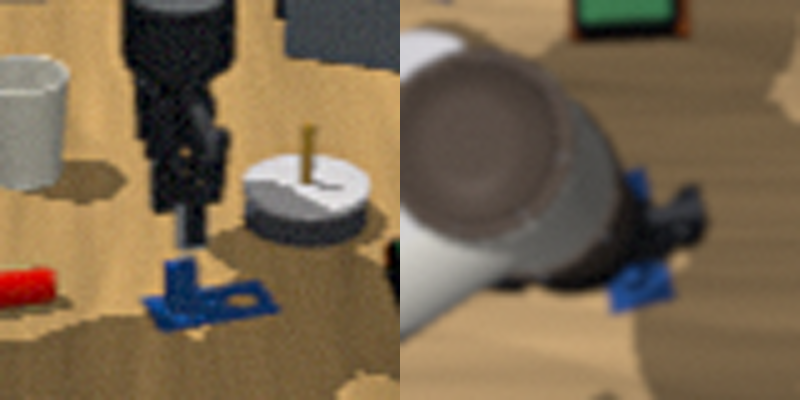

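The fingers are right over the retainer's tab. I'll descend and close.

step_arm(motion=[{"dr": [0, 0, 0], "slide": [-0.5, 1.5, 25], "jaw": 50}, {"dr": [0, 0, 0], "slide": [-0.5, 1.5, 42], "jaw": 50}, {"dr": [0, 0, 0], "slide": [-0.5, 1.5, 49], "jaw": 50}, {"dr": [0, 0, 0], "slide": [-0.5, 1.5, 49], "jaw": 30}, {"dr": [0, 0, 0], "slide": [-0.5, 1.5, 49], "jaw": 8}, {"dr": [0, 0, 0], "slide": [-0.5, 1.5, 49], "jaw": 6}, {"dr": [0, 0, 0], "slide": [-0.5, 1.5, 49], "jaw": 6}, {"dr": [0, 0, 0], "slide": [-0.5, 1.5, 49], "jaw": 6}])

```text
clock: 3.45
position: [512.7, 161.6, 13.2]
ee_rot: [0.991, 0.132, 0.001, -0.0]
contact_force: [-1.2, 0.8, 6.0]
gripper_width: 10.6
grasp_force: 59.3
```

step_arm(motion=[{"dr": [0, 0, 0], "slide": [0, 0, -25], "jaw": 6}, {"dr": [0, 0, 0], "slide": [0, 0, -60], "jaw": 6}, {"dr": [0, 0, 0], "slide": [0, 0, -97], "jaw": 6}, {"dr": [0, 0, 0], "slide": [30, -35, -97], "jaw": 6}, {"dr": [0, 0, 0], "slide": [60, -70, -97], "jaw": 6}, {"dr": [0, 0, 0], "slide": [89, -105, -97], "jaw": 6}, {"dr": [0, 0, 0], "slide": [89, -105, -97], "jaw": 6}, {"dr": [0, 0, 0], "slide": [89, -105, -97], "jaw": 6}])

```text
clock: 4.45
position: [569.7, 285.2, 108.3]
ee_rot: [0.991, 0.132, -0.001, 0.0]
contact_force: [0.3, -0.8, -0.5]
gripper_width: 11.1
grasp_force: 58.6
```

```bash
python3 - <<'E'
from h import *
for _ in range(4): a=optics.get_image("side")
b=optics.get_image("top"); s=arm.read_state(); print(s["clock"],s["position"],s["ee_rot"],s["contact_force"],s["gripper_width"])
c=lambda im,x,y,w,h,W,H: cv2.resize(im[y:y+h,x:x+w],(W,H),interpolation=cv2.INTER_CUBIC)
cv2.imwrite("pics/s2.png",a);cv2.imwrite("pics/t2.png",b)
cv2.imwrite("pics/v2.png",np.hstack([c(a,240,120,80,80,400,400),c(b,120,130,80,80,400,400)]))
for z in (80,30): print(proj("side",(615.5,298.5,z)),proj("top",(615.5,298.5,z)))
M=R.from_quat(s["ee_rot"]).as_matrix(); e=s["position"]+M@[46,0,11]; print(e,proj("side",e),proj("top",e))
E
```

```text
4.7 [570.39 284.95 109.59] [ 0.99  0.13 -0.    0.  ] [ 0.67 -0.4  -0.69] 11.088555735121032
[280.25 153.91] [148.43 166.95]
[279.76 165.96] [153.02 170.73]
[614.8  296.93  98.58] [280.31 149.5 ] [147.14 165.69]
```

View pics/v2.png

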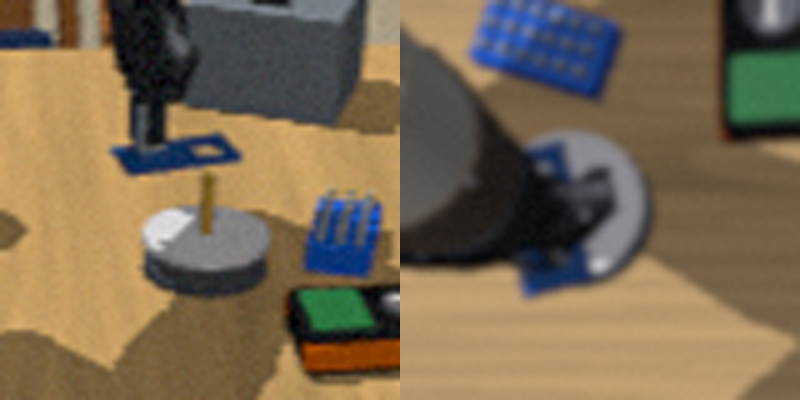

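The side view shows the eye centred over the post: eye column 281.8, post column 281.6, in full-image pixels. Lowering.

step_arm(motion=[{"dr": [0, 0, 0], "slide": [1, -1.3, 8], "jaw": 6}, {"dr": [0, 0, 0], "slide": [1, -1.3, 18], "jaw": 6}, {"dr": [0, 0, 0], "slide": [1, -1.3, 30], "jaw": 6}, {"dr": [0, 0, 0], "slide": [1, -1.3, 42], "jaw": 6}, {"dr": [0, 0, 0], "slide": [1, -1.3, 54], "jaw": 6}, {"dr": [0, 0, 0], "slide": [1, -1.3, 62], "jaw": 6}, {"dr": [0, 0, 0], "slide": [1, -1.3, 65], "jaw": 6}, {"dr": [0, 0, 0], "slide": [1, -1.3, 65], "jaw": 6}])

```text
clock: 5.7
position: [571.4, 287.4, 44.3]
ee_rot: [0.991, 0.132, 0.0, 0.0]
contact_force: [0.1, -0.4, -0.4]
gripper_width: 11.3
grasp_force: 58.6
```

```bash
python3 - <<'E'
from h import *
a=optics.get_image("side");a=optics.get_image("side");s=arm.read_state(); print(s["clock"],s["position"],s["ee_rot"],s["contact_force"],s["gripper_width"])
cv2.imwrite("pics/v3.png",cv2.resize(a[120:200,240:320],(400,400),interpolation=cv2.INTER_CUBIC))
E
```

```text
5.8 [571.55 287.56  44.83] [ 0.99  0.13  0.   -0.  ] [ 0.15  0.44 -0.66] 10.860614700141959
```

View pics/v3.png

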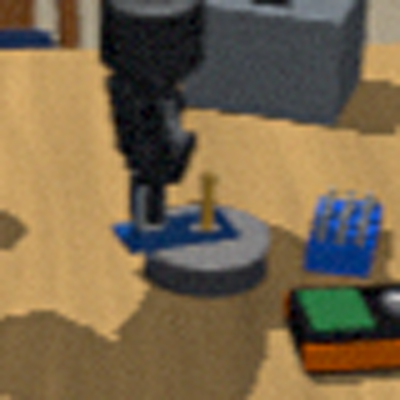

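The post is through the eye. I'll set it down, release and rise.

step_arm(motion=[{"dr": [0, 0, 0], "slide": [0, 0, 1.5], "jaw": 6}, {"dr": [0, 0, 0], "slide": [0, 0, 2], "jaw": 6}, {"dr": [0, 0, 0], "slide": [0, 0, 2], "jaw": 20}, {"dr": [0, 0, 0], "slide": [0, 0, 1], "jaw": 40}, {"dr": [0, 0, 0], "slide": [0, 0, 0], "jaw": 40}, {"dr": [0, 0, 0], "slide": [0, 0, -30], "jaw": 40}, {"dr": [0, 0, 0], "slide": [0, 0, -80], "jaw": 50}, {"dr": [0, 0, 0], "slide": [0, 0, -120], "jaw": 60}])

```text
clock: 6.8
position: [571.6, 287.4, 166.3]
ee_rot: [0.991, 0.132, 0.001, -0.0]
contact_force: [0.6, -0.1, -0.5]
gripper_width: 60.1
grasp_force: 0.0
```

```bash
python3 - <<'E'
from h import *
for _ in range(3):a=optics.get_image("side")
b=optics.get_image("top");s=arm.read_state(); print(s["clock"],s["position"],s["ee_rot"],s["contact_force"],s["gripper_width"])
c=lambda im,x,y,w,h,W,H: cv2.resize(im[y:y+h,x:x+w],(W,H),interpolation=cv2.INTER_CUBIC)
cv2.imwrite("pics/v4.png",np.hstack([c(a,240,120,80,80,400,400),c(b,120,130,80,80,400,400)]))
# target: block grasp hover, yaw -14.2
M=R.from_quat(s["ee_rot"]).as_matrix(); print(M.T@(np.array([503.5,-190.3,150])-s["position"]))
E
```

```text
7.0 [571.31 287.54 165.29] [ 0.99  0.13  0.   -0.  ] [-0.73  0.04 -1.4 ] 59.942493488770815
[-190.2   443.59   14.43]
```

View pics/v4.png

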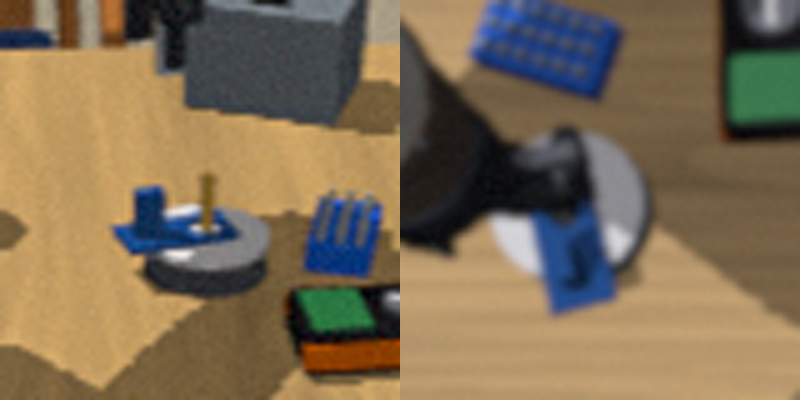

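The retainer lies flat on the stand with the post through its eye. Now to the block.

step_arm(motion=[{"dr": [0, 0, 0.5], "slide": [-24, 55, 0], "jaw": 60}, {"dr": [0, 0, 1], "slide": [-48, 110, 0], "jaw": 60}, {"dr": [0, 0, 1.5], "slide": [-71, 166, 0], "jaw": 60}, {"dr": [0, 0, 2], "slide": [-95, 222, 0], "jaw": 60}, {"dr": [0, 0, 2.5], "slide": [-119, 277, 0], "jaw": 60}, {"dr": [0, 0, 3], "slide": [-143, 333, 0], "jaw": 60}, {"dr": [0, 0, 3.4], "slide": [-167, 388, 0], "jaw": 60}, {"dr": [0, 0, 3.68], "slide": [-190, 443.5, 0], "jaw": 60}])

```text
clock: 8.0
position: [502.2, -192.1, 162.9]
ee_rot: [0.992, -0.125, -0.001, -0.0]
contact_force: [1.0, 0.1, -0.3]
gripper_width: 59.9
grasp_force: 0.0
```

```bash
python3 - <<'E'
from h import *
for _ in range(5):a=optics.get_image("side")
b=optics.get_image("top");s=arm.read_state(); print(s["clock"],s["position"],R.from_quat(s["ee_rot"]).as_matrix(),s["contact_force"],s["wrist_torque"])
cv2.imwrite("pics/t5.png",b);cv2.imwrite("pics/s5.png",a)
M=R.from_quat(s["ee_rot"]).as_matrix(); print(M.T@(np.array([503.5,-190.3,130])-s["position"]))
# retainer check from top
hsv=cv2.cvtColor(b,cv2.COLOR_BGR2HSV);k=cv2.inRange(hsv,(100,100,40),(125,255,255));z=np.zeros_like(k);z[150:210,130:185]=k[150:210,130:185]
c=max(cv2.findContours(z,cv2.RETR_EXTERNAL,cv2.CHAIN_APPROX_NONE)[0],key=cv2.contourArea)
P=np.array([plane("top",p[0],35)[:2] for p in c],np.float32);print(r:=cv2.minAreaRect(P)); th=np.radians(15.2);print("eye~",np.array(r[0])+23.3*np.array([np.cos(th),np.sin(th)]))
E
```

```text
8.3 [ 503.27 -189.76  163.43] [[ 0.97 -0.25 -0.  ]
 [-0.25 -0.97  0.  ]
 [-0.    0.   -1.  ]] [-0.09  0.6   1.05] [ 0.04 -0.    0.02]
[ 0.42  0.46 33.43]
((592.7587280273438, 293.07904052734375), (83.1446304321289, 40.56209182739258), 15.335604667663574)
eye~ [615.24 299.19]
```

The top view now puts the eye at (615,299), against the stand axis at (616,299). I'll descend on the block's tab and grip it.

step_arm(motion=[{"dr": [0, 0, 0], "slide": [0.4, 0.5, 25], "jaw": 60}, {"dr": [0, 0, 0], "slide": [0.4, 0.5, 55], "jaw": 60}, {"dr": [0, 0, 0], "slide": [0.4, 0.5, 80], "jaw": 60}, {"dr": [0, 0, 0], "slide": [0.4, 0.5, 92], "jaw": 60}, {"dr": [0, 0, 0], "slide": [0.4, 0.5, 95], "jaw": 60}, {"dr": [0, 0, 0], "slide": [0.4, 0.5, 95], "jaw": 60}, {"dr": [0, 0, 0], "slide": [0.4, 0.5, 95], "jaw": 45}, {"dr": [0, 0, 0], "slide": [0.4, 0.5, 95], "jaw": 38}])

```text
clock: 9.3
position: [504.3, -191.1, 70.1]
ee_rot: [0.992, -0.124, 0.001, -0.0]
contact_force: [0.2, 0.6, 0.6]
gripper_width: 38.2
grasp_force: 0.0
```

```bash
python3 - <<'E'
from h import *
for _ in range(2):a=optics.get_image("side")
b=optics.get_image("top");s=arm.read_state(); print(s["clock"],s["position"],s["contact_force"],s["wrist_torque"],s["gripper_width"])
cv2.imwrite("pics/v6.png",cv2.resize(a[190:290,210:330],(600,500),interpolation=cv2.INTER_CUBIC))
E
```

```text
9.45 [ 504.08 -191.09   69.71] [0.29 0.32 0.29] [-0.02 -0.03  0.02] 38.08397464119991
```

View pics/v6.png

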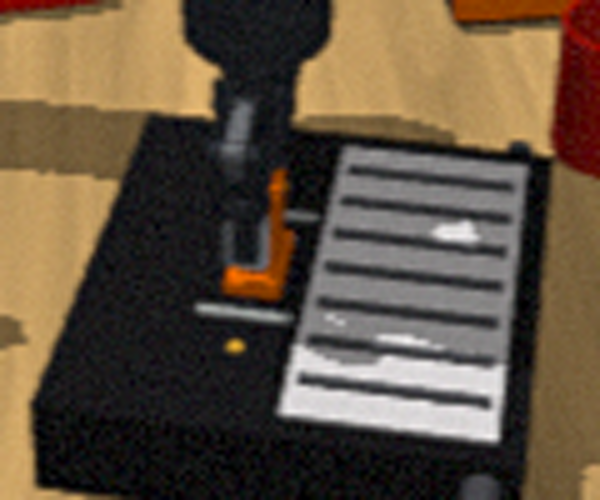

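The pads sit astride the tab, perhaps 2 mm short in x. I'll nudge +1.5 mm and grip.

step_arm(motion=[{"dr": [0, 0, 0], "slide": [1.5, -0.5, 0.5], "jaw": 38}, {"dr": [0, 0, 0], "slide": [1.5, -0.5, 0.5], "jaw": 33}, {"dr": [0, 0, 0], "slide": [1.5, -0.5, 0.5], "jaw": 30}, {"dr": [0, 0, 0], "slide": [1.5, -0.5, 0.5], "jaw": 26}, {"dr": [0, 0, 0], "slide": [1.5, -0.5, 0.5], "jaw": 20}, {"dr": [0, 0, 0], "slide": [1.5, -0.5, 0.5], "jaw": 20}, {"dr": [0, 0, 0], "slide": [1.5, -0.5, 0.5], "jaw": 20}, {"dr": [0, 0, 0], "slide": [1.5, -0.5, 0.5], "jaw": 20}])

```text
clock: 10.45
position: [505.6, -190.7, 69.0]
ee_rot: [0.992, -0.124, 0.0, -0.0]
contact_force: [-0.0, 3.8, 3.3]
gripper_width: 29.2
grasp_force: 60.1
```

step_arm(motion=[{"dr": [-0.4, 0, 0], "slide": [0, -1.1, -0.2], "jaw": 20}, {"dr": [-0.75, 0, 0], "slide": [0, -2.1, -0.6], "jaw": 20}, {"dr": [-0.75, 0, 0], "slide": [0, -2.1, -0.6], "jaw": 20}, {"dr": [-0.3, 0, 0], "slide": [0, -0.9, -1.1], "jaw": 20}, {"dr": [0.3, 0, 0], "slide": [0, 0.9, -1.7], "jaw": 20}, {"dr": [0.75, 0, 0], "slide": [0, 2.2, -2.2], "jaw": 20}, {"dr": [0.75, 0, 0], "slide": [0, 2.2, -2.2], "jaw": 20}, {"dr": [0.3, 0, 0], "slide": [0, 0.9, -2.6], "jaw": 20}])

```text
clock: 11.45
position: [505.4, -192.2, 71.0]
ee_rot: [0.992, -0.126, 0.003, -0.02]
contact_force: [1.1, 2.3, -3.3]
gripper_width: 29.6
grasp_force: 60.8
```

step_arm(motion=[{"dr": [-0.6, 0, 0], "slide": [0, -1.9, -0.7], "jaw": 20}, {"dr": [-1.05, 0, 0], "slide": [0, -3.3, -1.2], "jaw": 20}, {"dr": [-1.05, 0, 0], "slide": [0, -3.3, -1.2], "jaw": 20}, {"dr": [-0.6, 0, 0], "slide": [0, -1.9, -1.7], "jaw": 20}, {"dr": [0, 0, 0], "slide": [0, 0.1, -2.3], "jaw": 20}, {"dr": [0.45, 0, 0], "slide": [0, 1.7, -2.8], "jaw": 20}, {"dr": [0.45, 0, 0], "slide": [0, 1.7, -2.8], "jaw": 20}, {"dr": [0.45, 0, 0], "slide": [0, 1.7, -2.8], "jaw": 20}])

```text
clock: 12.45
position: [504.9, -193.5, 74.3]
ee_rot: [0.991, -0.125, 0.007, -0.052]
contact_force: [0.3, 1.1, 0.1]
gripper_width: 28.8
grasp_force: 61.5
```

```bash
cat > chk.py <<'E'
from h import *
a=optics.get_image("side");b=optics.get_image("top");s=arm.read_state(); print(s["clock"],s["position"],s["contact_force"],s["wrist_torque"],s["gripper_width"])
M=R.from_quat(s["ee_rot"]).as_matrix(); print("tilt",R.from_matrix(R.from_euler("z",-14.35,degrees=True).as_matrix().T@M@np.diag([1,-1,-1])).as_rotvec(degrees=True))
for n,im,bx in(("side",a,(235,215,50,60)),("side0",cv2.imread("pics/side0.png"),(235,215,50,60))):
    x,y,w,h=bx;hs=cv2.cvtColor(im,cv2.COLOR_BGR2HSV)[y:y+h,x:x+w];k=cv2.inRange(hs,(5,170,90),(18,255,255));p=cv2.findNonZero(k)[:,0]+[x,y];print(n,len(p),p.min(0),p.max(0))
for nm,lo,hi in(("brass",(18,120,60),(32,255,255)),):
    for n,im in(("top",b),("side",a)):
        k,l,st,ce=cv2.connectedComponentsWithStats(cv2.inRange(cv2.cvtColor(im,cv2.COLOR_BGR2HSV),lo,hi))
        for i in range(1,k):
            if 7<st[i,4]<60:print(n,st[i,4],ce[i])
cv2.imwrite("pics/last.png",cv2.resize(a[190:290,210:330],(600,500),interpolation=cv2.INTER_CUBIC))
E
python3 chk.py
```

```text
12.55 [ 504.97 -193.3    74.27] [-0.01  1.31  0.08] [ 0.46 -0.24 -0.1 ] 29.237876393951918
tilt [ 5.97 -0.02  0.06]
side 116 [254 226] [268 249]
side0 269 [255 223] [268 249]
side 12 [256.5 259. ]
side 12 [498.5  381.67]
```

View pics/last.png

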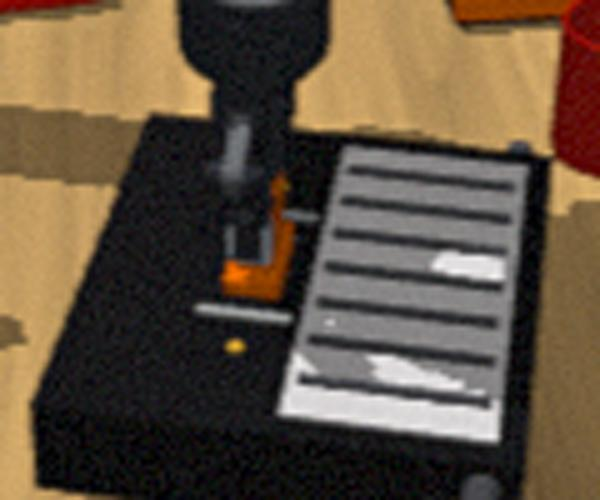

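The side view shows the foot risen and leaning (crop rows 260 to 298), with the casing flat and unmoved. I'll work out the next swings.

```bash
cat > sw.py <<'E'
from h import *
def call(th0,d0,rows):
    Q=lambda t:R.from_euler("x",t,degrees=True).as_matrix()
    p0=Q(th0)@[0,0,-d0]
    for t,r in rows:
        p=Q(t)@[0,0,-(d0+r)]; print(round((t-th0)/8,2),(Q(th0).T@(p-p0)).round(1))
for d in(25.4,29,32.6,36.2): print(d);call(6,d,[(3,.4),(-2,1.1),(-6,1.8),(-6,1.8),(-2,2.4),(3,3.1),(6,3.6),(6,3.6)])
E
python3 sw.py
```

```text
25.4
-0.38 [ 0.  -1.4 -0.4]
-1.0 [ 0.  -3.7 -0.8]
-1.5 [ 0.  -5.7 -1.2]
-1.5 [ 0.  -5.7 -1.2]
-1.0 [ 0.  -3.9 -2.1]
-0.38 [ 0.  -1.5 -3.1]
0.0 [ 0.  -0.  -3.6]
0.0 [ 0.  -0.  -3.6]
29
-0.38 [ 0.  -1.5 -0.4]
-1.0 [ 0.  -4.2 -0.8]
-1.5 [ 0.  -6.4 -1.1]
-1.5 [ 0.  -6.4 -1.1]
-1.0 [ 0.  -4.4 -2.1]
-0.38 [ 0.  -1.7 -3.1]
0.0 [ 0.   0.  -3.6]
0.0 [ 0.   0.  -3.6]
32.6
-0.38 [ 0.  -1.7 -0.4]
-1.0 [ 0.  -4.7 -0.8]
-1.5 [ 0.  -7.2 -1. ]
-1.5 [ 0.  -7.2 -1. ]
-1.0 [ 0.  -4.9 -2.1]
-0.38 [ 0.  -1.9 -3.1]
0.0 [ 0.   0.  -3.6]
0.0 [ 0.   0.  -3.6]
36.2
-0.38 [ 0.  -1.9 -0.3]
-1.0 [ 0.  -5.2 -0.7]
-1.5 [ 0.  -7.9 -1. ]
-1.5 [ 0.  -7.9 -1. ]
-1.0 [ 0.  -5.4 -2. ]
-0.38 [ 0.  -2.1 -3. ]
0.0 [ 0.  -0.  -3.6]
0.0 [ 0.  -0.  -3.6]
```

step_arm(motion=[{"dr": [-0.38, 0, 0], "slide": [0, -1.4, -0.4], "jaw": 20}, {"dr": [-1, 0, 0], "slide": [0, -3.7, -0.8], "jaw": 20}, {"dr": [-1.5, 0, 0], "slide": [0, -5.7, -1.2], "jaw": 20}, {"dr": [-1.5, 0, 0], "slide": [0, -5.7, -1.2], "jaw": 20}, {"dr": [-1, 0, 0], "slide": [0, -3.9, -2.1], "jaw": 20}, {"dr": [-0.38, 0, 0], "slide": [0, -1.5, -3.1], "jaw": 20}, {"dr": [0, 0, 0], "slide": [0, 0, -3.6], "jaw": 20}, {"dr": [0, 0, 0], "slide": [0, 0, -3.6], "jaw": 20}])

```text
clock: 13.55
position: [504.6, -194.3, 77.9]
ee_rot: [0.991, -0.125, 0.007, -0.053]
contact_force: [-0.8, 2.8, 1.2]
gripper_width: 29.7
grasp_force: 61.7
```

step_arm(motion=[{"dr": [-0.38, 0, 0], "slide": [0, -1.5, -0.4], "jaw": 20}, {"dr": [-1, 0, 0], "slide": [0, -4.2, -0.8], "jaw": 20}, {"dr": [-1.5, 0, 0], "slide": [0, -6.4, -1.1], "jaw": 20}, {"dr": [-1.5, 0, 0], "slide": [0, -6.4, -1.1], "jaw": 20}, {"dr": [-1, 0, 0], "slide": [0, -4.4, -2.1], "jaw": 20}, {"dr": [-0.38, 0, 0], "slide": [0, -1.7, -3.1], "jaw": 20}, {"dr": [0, 0, 0], "slide": [0, 0, -3.6], "jaw": 20}, {"dr": [0, 0, 0], "slide": [0, 0, -3.6], "jaw": 20}])

```text
clock: 14.55
position: [504.5, -194.7, 81.7]
ee_rot: [0.991, -0.126, 0.007, -0.053]
contact_force: [-1.4, 2.2, 3.1]
gripper_width: 29.4
grasp_force: 62.0
```

```bash
python3 chk.py
```

```text
14.65 [ 504.61 -194.22   81.71] [-1.34  2.41  3.13] [0.92 0.23 0.02] 29.175680482185967
tilt [ 6.01 -0.02  0.01]
side 144 [254 224] [268 249]
side0 269 [255 223] [268 249]
side 12 [256.5 259. ]
side 10 [498.4 381.5]
```

step_arm(motion=[{"dr": [-0.38, 0, 0], "slide": [0, -1.7, -0.4], "jaw": 20}, {"dr": [-1, 0, 0], "slide": [0, -4.7, -0.8], "jaw": 20}, {"dr": [-1.5, 0, 0], "slide": [0, -7.2, -1.0], "jaw": 20}, {"dr": [-1.5, 0, 0], "slide": [0, -7.2, -1.0], "jaw": 20}, {"dr": [-1, 0, 0], "slide": [0, -4.9, -2.1], "jaw": 20}, {"dr": [-0.38, 0, 0], "slide": [0, -1.9, -3.1], "jaw": 20}, {"dr": [0, 0, 0], "slide": [0, 0, -3.6], "jaw": 20}, {"dr": [0, 0, 0], "slide": [0, 0, -3.6], "jaw": 20}])

```text
clock: 15.65
position: [504.4, -195.0, 85.5]
ee_rot: [0.991, -0.125, 0.007, -0.053]
contact_force: [-2.2, 2.7, 3.4]
gripper_width: 29.1
grasp_force: 62.3
```

step_arm(motion=[{"dr": [-0.38, 0, 0], "slide": [0, -1.9, -0.3], "jaw": 20}, {"dr": [-1, 0, 0], "slide": [0, -5.2, -0.7], "jaw": 20}, {"dr": [-1.5, 0, 0], "slide": [0, -7.9, -1.0], "jaw": 20}, {"dr": [-1.5, 0, 0], "slide": [0, -7.9, -1.0], "jaw": 20}, {"dr": [-1, 0, 0], "slide": [0, -5.4, -2.0], "jaw": 20}, {"dr": [-0.38, 0, 0], "slide": [0, -2.1, -3.0], "jaw": 20}, {"dr": [0, 0, 0], "slide": [0, 0, -3.6], "jaw": 20}, {"dr": [0, 0, 0], "slide": [0, 0, -3.6], "jaw": 20}])

```text
clock: 16.65
position: [504.5, -195.2, 89.3]
ee_rot: [0.991, -0.126, 0.007, -0.053]
contact_force: [-1.4, 3.8, 6.0]
gripper_width: 29.3
grasp_force: 62.5
```

```bash
python3 chk.py; python3 - <<'E'
import re;exec(open('sw.py').read().split("for d in(")[0])
call(6,40,[(3,.4),(-2,1.1),(-6,1.8),(-6,1.8),(-2,2.4),(3,3.1),(6,3.6),(6,3.6)])
print();call(6,43.6,[(3,.5),(0,1),(-3,1.5),(-6,2),(-3,2.6),(0,3.2),(0,6),(0,10)])
E
```

```text
16.75 [ 504.59 -194.79   89.31] [-2.7   2.41  4.96] [ 1.41  0.38 -0.01] 28.99355322697193
tilt [ 6.1  -0.05 -0.05]
side 173 [254 220] [268 249]
side0 269 [255 223] [268 249]
side 11 [256.64 258.91]
side 9 [498.78 381.56]
-0.38 [ 0.  -2.1 -0.3]
-1.0 [ 0.  -5.7 -0.7]
-1.5 [ 0.  -8.7 -0.9]
-1.5 [ 0.  -8.7 -0.9]
-1.0 [ 0.  -5.9 -2. ]
-0.38 [ 0.  -2.3 -3. ]
0.0 [ 0.  -0.  -3.6]
0.0 [ 0.  -0.  -3.6]

-0.38 [ 0.  -2.3 -0.4]
-0.75 [ 0.  -4.7 -0.8]
-1.12 [ 0.  -7.1 -0.9]
-1.5 [ 0.  -9.5 -1. ]
-1.12 [ 0.  -7.2 -2. ]
-0.75 [ 0.  -4.9 -2.9]
-0.75 [ 0.  -5.2 -5.7]
-0.75 [ 0.  -5.6 -9.7]
```

step_arm(motion=[{"dr": [-0.38, 0, 0], "slide": [0, -2.1, -0.3], "jaw": 20}, {"dr": [-1, 0, 0], "slide": [0, -5.7, -0.7], "jaw": 20}, {"dr": [-1.5, 0, 0], "slide": [0, -8.7, -0.9], "jaw": 20}, {"dr": [-1.5, 0, 0], "slide": [0, -8.7, -0.9], "jaw": 20}, {"dr": [-1, 0, 0], "slide": [0, -5.9, -2.0], "jaw": 20}, {"dr": [-0.38, 0, 0], "slide": [0, -2.3, -3.0], "jaw": 20}, {"dr": [0, 0, 0], "slide": [0, 0, -3.6], "jaw": 20}, {"dr": [0, 0, 0], "slide": [0, 0, -3.6], "jaw": 20}])

```text
clock: 17.75
position: [505.3, -197.5, 97.6]
ee_rot: [0.991, -0.124, 0.009, -0.051]
contact_force: [-7.9, 1.5, 27.7]
gripper_width: 29.3
grasp_force: 65.3
```

step_arm(motion=[{"dr": [-0.38, 0, 0], "slide": [0, -2.3, -0.4], "jaw": 20}, {"dr": [-0.75, 0, 0], "slide": [0, -4.7, -0.8], "jaw": 20}, {"dr": [-1.12, 0, 0], "slide": [0, -7.1, -0.9], "jaw": 20}, {"dr": [-1.5, 0, 0], "slide": [0, -9.5, -1.0], "jaw": 20}, {"dr": [-1.12, 0, 0], "slide": [0, -7.2, -2.0], "jaw": 20}, {"dr": [-0.75, 0, 0], "slide": [0, -4.9, -2.9], "jaw": 20}, {"dr": [-0.75, 0, 0], "slide": [0, -5.0, -4.5], "jaw": 20}, {"dr": [-0.75, 0, 0], "slide": [0, -5.1, -6], "jaw": 20}])

```text
clock: 18.75
position: [505.3, -191.0, 98.4]
ee_rot: [0.992, -0.124, -0.0, 0.0]
contact_force: [-0.2, -0.2, -1.7]
gripper_width: 29.1
grasp_force: 61.9
```

```bash
python3 chk.py
```

```text
18.85 [ 505.43 -190.76   98.53] [ 0.22  0.3  -1.46] [-0.03  0.01  0.  ] 29.39177214486022
tilt [-0.03  0.01  0.09]
side 204 [254 215] [268 247]
side0 269 [255 223] [268 249]
top 16 [332.31 210.12]
side 27 [ 78.   140.85]
side 11 [256.64 258.91]
side 10 [498.8 381.3]
```

The force now reads just the block's weight, so it is free. I'll lift to about 20 mm above the mouth.

step_arm(motion=[{"dr": [0, 0, 0], "slide": [0, 0, -3], "jaw": 20}, {"dr": [0, 0, 0], "slide": [0, 0, -7], "jaw": 20}, {"dr": [0, 0, 0], "slide": [0, 0, -11], "jaw": 20}, {"dr": [0, 0, 0], "slide": [-0.5, 0, -15], "jaw": 20}, {"dr": [0, 0, 0], "slide": [-1, 0, -18], "jaw": 20}, {"dr": [0, 0, 0], "slide": [-1, 0, -20], "jaw": 20}, {"dr": [0, 0, 0], "slide": [-1, 0, -20], "jaw": 20}, {"dr": [0, 0, 0], "slide": [-1, 0, -20], "jaw": 20}])

```text
clock: 19.85
position: [504.4, -190.8, 118.5]
ee_rot: [0.992, -0.124, -0.0, 0.0]
contact_force: [-0.6, 1.1, -1.1]
gripper_width: 29.2
grasp_force: 61.9
```

```bash
python3 chk.py
```

```text
19.95 [ 504.42 -190.77  118.45] [ 0.5   0.   -0.92] [-0.07  0.02 -0.02] 29.66184610951728
tilt [-0.    0.02  0.05]
side 204 [254 215] [268 260]
side0 269 [255 223] [268 249]
top 17 [332.24 210.24]
side 24 [ 76.88 142.04]
side 11 [256.36 258.91]
```

View pics/last.png

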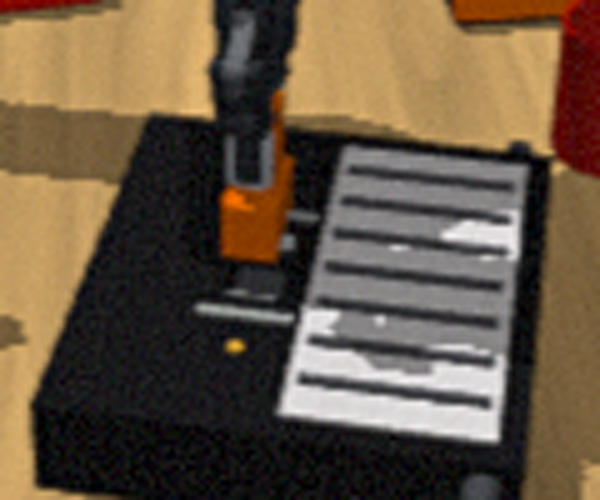

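The block hangs upright and clear above the open socket, and the casing is flat and unmoved. Handing in.

```bash
python3 -c "
from bench import arm; print(arm.job_done())"
```

```text
the job is handed in; nothing more can be done
None
```

I handed the job in at about 20 s of the 54 s limit: the retainer lies flat on the stand with the post through its eye, the block was rocked free, and the gripper holds it upright about 2 cm above its socket; the hand-in returned no verdict.

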